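# Unlock the filter cartridge with the T-key

### The arm

A 6-joint arm with a two-finger parallel gripper is mounted at the origin on a cart in front of the work surface, level with it; the furniture and walls round the work are solid. World frame = base frame: x ahead of the robot, y to its left, z up, the work surface at z = 0. Lengths are in m, angles in degrees, forces in N, time in s.
With the tool pointing down it reaches from about 0.4 to 0.825 m from the base axis. Payload 7 kg.
Tool frame: the origin (TCP) lies on the centre line of the jaws, within the pads' length; the fingertips stand 19 mm ahead of it and the grasp point (between the pads) is the TCP; z points along the fingers, y is the line along which they close (so a half turn about z gives the same grasp; the last joint's range is limited). The gripper opens to 88 mm and grips with 3 to 60 N. Pads are 19 mm wide; open, the fingers measure 130 mm over their backs; the gripper's body (78 mm by 193 mm) begins 47 mm behind the grasp point.
Start: joints at [82.111, 20.546, 0.682, 0, -70.136, -16.507], TCP at [0.279, 0.615, 0.246] pointing down, gripper open.
Joint ranges: [-176.03, 176.03], [-82.01, 121.73], [-58.28, 71.71], [-173.87, 95.51], [-174.79, -0.11], [-173.66, 173.66]. Speed limits (degrees/s): [136.94, 136.94, 172.46, 180, 180, 180].

### API

Orientations are given as [roll, pitch, yaw] about the fixed x, y, z axes, in that order (R = Rz(yaw) Ry(pitch) Rx(roll)).
In Python, from plant import * gives the robot as it stands. The module is installed in compiled form; this text tells all that it offers.
- The arm moves only by the tool play_rows, never from a script. Its argument "deltas" is a list of rows, each a list of 6 numbers: the shift along the world's x, y, z scaled (see below), then the turn, a rotation vector about the world's x, y, z scaled (see below). A call has 1 to 10 rows; each row shifts and turns the commanded pose from where the row before left it; what a row does not reach is not made up. The controller multiplies each number of a shift by 800 mm and each number of a turn by 180 degrees. A row lasts 1/10 s, in which the tool goes at most 50 mm and 8.59 degrees, less where a joint would pass 70% of its speed; a pose out of reach is approached as far as the arm can. A call with a number of a shift or a turn outside -1 to 1 is refused whole. A call with a gripper value outside its range is refused whole. "gripper" is the gripper command: -1 is shut, 1 is fully open, values between are in proportion, set as the call begins (left out, the last holds). The fingers move at their own pace and stop on an object; the grip force is fixed at half the most. Time passes only in rows, so rows that do not move let the fingers close. It gives the time, the measured TCP pose, the force, the opening and the grip force at its end, in the units of the state.
- get_obs(): the state, without advancing time (a new reading comes with each control period).
- snapshot(name): name is "scene" or "top" or "wrist"; returns (picture, depth): 480x640x3 uint8, blue, green, red; 480x640 float32, m along the optical axis (not along the pixel's ray), 0 where there is no reading.
- camera_model(name): a dict with "fx", "fy", "cx", "cy" (pixels), "k1" (the pictures are not rectified: a ray, as slopes to the right and down, at radius r is drawn at 1 + k1 r^2 times it, then the intrinsics apply), "world_to_cam" (4x4, takes a point from world to camera coordinates). Camera axes: x right, y down, z forward; pixel columns grow to the right and rows downward; lengths in m; the calibration is good to about 2 mm. A picture is of the moment at which its call begins: read the wrist's pose just before it. camera_model takes no time and is no camera call; for the wrist camera it gives the pose at the moment of the call.
- close_job(): hands the job in; it is judged then, once.
The state is a dict: "clock": time; "joint_pos": joint angles; "qvel": joint speeds; "tau": joint torques, N m; "tool_pos": TCP position; "orientation": TCP orientation; "force": force on the tool from outside, world axes, zero at the start; "moment": the same for the moment, N m; "opening": finger opening in m; "gripper_force": force on a finger pad.
Only numpy, scipy, OpenCV 4.12 (cv2) and the standard library are available. Lean on these libraries where they do the work, as an engineer would, in place of code of your own. Each camera call takes 0.05 s, during which the arm holds its last target. There are 200 camera calls.

### The job

Take the T-key out of its wooden stand, lower it down the deep well in the top of the water filter and work its socket onto the square stem at the bottom by feel, so gently that the sprung stem is never pushed down more than about 5 mm. Only when the key is fully home, turn the lock with it anticlockwise (seen from above) until the pointer of its ring stands at the open mark, without forcing it against the stop just beyond. Leave the key standing in the well, fully home, and let go; the hand must not touch the filter and the other things stay where they are.

Things in the scene. Friction and masses are not known exactly. Their poses are not given: they have to be found in the camera images.
- t_key: Steel T-key standing upright in the wooden stand, 148 mm tall, 0.22 kg. Origin: centre of the open lower end of its socket; z runs up the 10 mm round shank, y along the T-bar. Socket head: 23 mm square block (32 mm over corners) with a square socket 14.6 mm wide and 18.5 mm deep, open downwards; all sides parallel to x and y.
- key_bar (a point): Centre of the key's T-bar, 140 mm above the key's origin. The bar is black, 80 mm long along y, 12 mm thick along x, 16 mm high.
- filter_unit: Countertop water filter, white, grey foot, fixed. Origin: at worktop height on the axis of the key well. Bored block 84 x 100 mm (x, y), top at z = 101 mm; cartridge cylinder 68 mm wide, 108 mm high, axis 76 mm away along +x; outlet to 59 mm along -x. The well is vertical, 38 mm wide. Round its mouth lies a dark indicator ring (bore 40 mm, 57 mm wide, top z = 106 mm, pointer nub to 109.5 mm).
- well_mouth (a point): Centre of the mouth of the key well, 105 mm above the worktop; axes as the unit's.
- well_floor (a point): Centre of the flat floor of the key well, 14 mm above the worktop; axes as the unit's. With the key home its lower end is on the floor or less than 2 mm above it (the socket's roof meets the pilot 1.5 mm before the floor).
- stem_top (a point): Where the brass stem's flat square top (13 mm square) stands on the axis when not pressed, 15 mm above the well floor; axes as the unit's, not the stem's. On it a conical pilot 12.4 mm wide, 5 mm high. The stem is sprung: it yields up to 9 mm, 1.5 N per mm plus 1.2 N. It has free play of 0.6 rad either way: its sides lie anywhere within 0.6 rad of unit yaw + cam; its angle is not measured.
- cam (a joint): Angle of the lock and its ring, rad, anticlockwise from above: 0 locked (pointer along the unit's -x, at one black mark), 0.6 open (at the other mark), 0.75 hard stop; starts at 0 to 0.08. Turns only through the stem, after the stem's play (0.06 N m of friction) is taken up, so the stem may have to turn up to 1.8 rad; about 0.12 N m of friction; stays where it is left.
- key_stand: Wooden stand fixed to the worktop, 76 mm square foot, 64 mm square above, 62 mm high, with a vertical round hole 38 mm wide whose floor is 12 mm above the worktop. Origin: centre of the underside.
- mug: White espresso mug, 58 mm wide (87 mm with handle), 53 mm high, a bystander. Origin: centre of the underside.
- spice_jar: Spice jar with a screw cap, 45 mm wide, 106 mm high, a bystander. Origin: centre of the underside.
- tumbler: Clear glass tumbler, 80 mm wide, 88 mm high, a bystander. Origin: centre of the underside.
- bean_tin: Food tin, 57 mm wide, 72 mm high, a bystander. Origin: centre of the underside.
- spoon: Wooden spoon lying flat, 338 mm long, a bystander.
- stem_push (a joint): How far the sprung stem is pressed down, m: 0 free, 0.009 at its limit; about 0.0015 when the key stands home.
Mind the look-alikes: they are no part of the job. There is more than one size of the t_key; the job needs the larger.

How it is judged:
By the outcome, as a careful person would: the job done as asked, in the order asked, and still so for the second after the job is handed in, with the robot touching nothing.
It also fails if it takes over 67 s, if anything falls off the work surface, if the arm or the gripper's body presses on something with over 40 N, if the wrist force passes 120 N, or if a joint passes its speed limit or range.

## Working session

There is one attempt and no reset: what is moved stays moved. The work goes in short steps, Python scripts to look and compute and a tool call to move; the robot and the scene stay as the last step left them, time stands still between calls to the robot, and variables do not carry over. Pictures are saved under pics/ and viewed, at most 10 in all, crops included, and the job is handed in when it is done.

Besides the shell and the picture viewer there is one more tool, called after "Call:" by a JSON object that holds its "name" and its "arguments". play_rows: Moves the arm, as the interface text tells. Its arguments: {"type":"object","properties":{"deltas":{"type":"array","items":{"type":"array","items":{"type":"number","minimum":-1,"maximum":1}}},"gripper":{"type":"number"}},"required":["deltas"]}

```bash
mkdir -p pics
cat > h.py <<'E'
from plant import *
import numpy as np, cv2
def snap(n,save=None):
    m=camera_model(n); p,d=snapshot(n)
    if save: cv2.imwrite('pics/'+save,p); np.savez('pics/'+save[:-4]+'.npz',p=p,d=d,**{k:np.array(v) for k,v in m.items()})
    return m,p,d
def load(f):
    z=np.load('pics/'+f+'.npz'); return z,z['p'],z['d']
def ray(m,u,v):
    K=np.array([[m['fx'],0,m['cx']],[0,m['fy'],m['cy']],[0,0,1]],float)
    x,y=(u-m['cx'])/m['fx'],(v-m['cy'])/m['fy']; a,b=x,y
    for _ in range(20):
        s=1+m['k1']*(a*a+b*b); a,b=x/s,y/s
    T=np.array(m['world_to_cam']); R=T[:3,:3]
    return -R.T@T[:3,3], R.T@np.array([a,b,1.])
def onz(m,u,v,z):
    o,d=ray(m,u,v); return o+d*(z-o[2])/d[2]
def pt(m,dep,u,v):
    o,d=ray(m,u,v); return o+d*dep[int(v),int(u)]
def cloud(m,dep):
    v,u=np.mgrid[0:480,0:640]
    x=(u-m['cx'])/m['fx'];y=(v-m['cy'])/m['fy'];a,b=x,y
    for _ in range(20):
        s=1+m['k1']*(a*a+b*b);a,b=x/s,y/s
    T=np.array(m['world_to_cam']);R=T[:3,:3]
    return (np.stack([a*dep,b*dep,dep],-1)-T[:3,3])@R
E
python3 -c "
from h import *
import time
print(get_obs())
for n in ['scene','top','wrist']: snap(n,n+'0.png')
a,b=cv2.imread('pics/scene0.png'),cv2.imread('pics/top0.png')
"
```

```text
{'clock': 0.0, 'joint_pos': array([ 8.21099388e+01,  2.05913843e+01,  6.33343997e-01, -2.14109709e-02,
       -7.01354352e+01, -1.65057764e+01]), 'qvel': array([ 0.02524407,  0.01247047,  0.04934688, -0.13174539,  0.0139666 ,
       -0.03096615]), 'tau': array([-7.85475295e-04, -5.82718956e+01,  2.93055832e+01,  6.99716449e+00,
        6.88796034e-03, -1.61645589e-04]), 'tool_pos': array([0.27863774, 0.61429654, 0.24461591]), 'orientation': array([ 1.79904658e+02, -7.26210055e-03, -2.44031234e+01]), 'force': array([ 0.24610998,  0.44751617, -0.53905707]), 'moment': array([ 0.02447556,  0.01300957, -0.00117095]), 'gripper_force': 0.0, 'opening': 0.08781502276237248}
```

View pics/scene0.png

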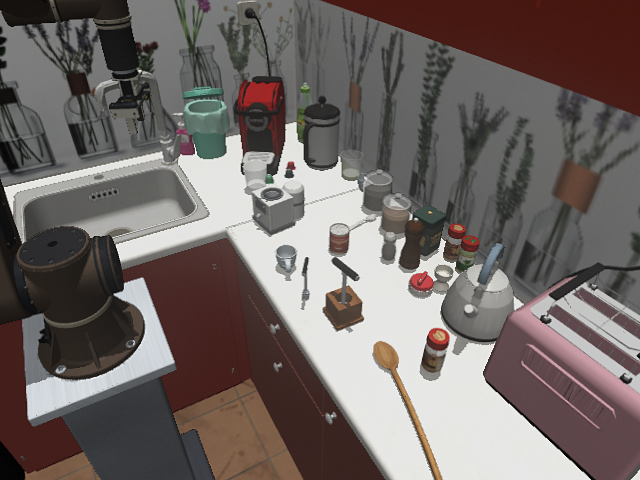

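View pics/top0.png

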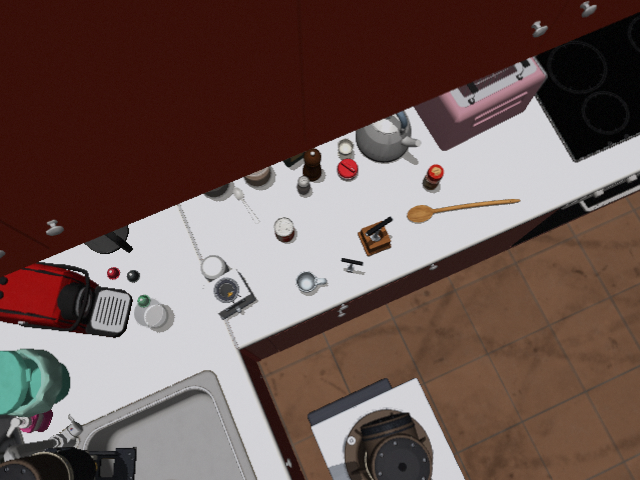

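Scene view: the large T-key stands in the wooden stand at (344,285), bar at (344,268). A smaller T-key look-alike is at (306,275), and the filter with its ring is at (272,205). In the top view the key bar is at (379,227), the look-alike at (352,265), and the filter ring at (228,290). I choose the one in the stand, and I'll check it in a close crop.

Run:
```python
from h import *
for n,pts in [('scene0',dict(bar=(344,268),small=(306,262),ring=(272,195),mug=(286,255),jar=(436,345),tin=(339,235),tumbler=(264,160),stand=(333,303))),('top0',dict(bar=(379,227),small=(352,262),ring=(228,290),stand=(368,244),mug=(306,283),tin=(284,228),cart=(213,267),outlet=(240,308)))]:
    m,p,d=load(n)
    for k,(u,v) in pts.items(): print(n,k,pt(m,d,u,v).round(3))
m,p,d=load('top0'); c=cloud(m,d)
# dark elevated pixels near the key
for n in ['scene0','top0']:
    m,p,d=load(n); c=cloud(m,d); g=p.max(2)
    k0=pt(m,d,*((344,268) if n=='scene0' else (379,227)))
    s=(g<70)&(np.linalg.norm(c[...,:2]-k0[:2],axis=-1)<.07)&(c[...,2]>.12)&(c[...,2]<.2)&(d>0)
    q=c[s]; print(n,len(q),q.mean(0).round(4),np.percentile(q[:,2],[5,50,95]).round(4))
    (cx,cy),wh,a=cv2.minAreaRect((q[:,:2]*1000).astype(np.float32)); print(cx,cy,wh,a)
a=cv2.resize(load('scene0')[1][220:340,250:400],None,fx=3,fy=3,interpolation=2)
b=cv2.resize(load('top0')[1][190:330,190:400],None,fx=2.5,fy=2.5,interpolation=2)
h=max(a.shape[0],b.shape[0]);w=a.shape[1]+b.shape[1]
o=np.zeros((a.shape[0]+b.shape[0],max(a.shape[1],b.shape[1]),3),np.uint8);o[:a.shape[0],:a.shape[1]]=a;o[a.shape[0]:,:b.shape[1]]=b
o=cv2.resize(o,None,fx=min(1,590/o.shape[0]),fy=min(1,590/o.shape[0]))
cv2.imwrite('pics/crop1.png',o)
```

```text
scene0 bar [ 0.543 -0.222  0.159]
scene0 small [ 0.504 -0.114  0.112]
scene0 ring [0.573 0.237 0.087]
scene0 mug [0.519 0.035 0.019]
scene0 jar [ 0.62  -0.458  0.101]
scene0 tin [ 0.658 -0.017  0.073]
scene0 tumbler [0.661 0.501 0.061]
scene0 stand [ 0.516 -0.225  0.065]
top0 bar [ 0.543 -0.217  0.161]
top0 small [ 0.495 -0.119  0.107]
top0 ring [0.581 0.222 0.016]
top0 stand [ 0.532 -0.189  0.06 ]
top0 mug [0.512 0.011 0.004]
top0 tin [0.668 0.009 0.071]
top0 cart [0.635 0.229 0.109]
top0 outlet [0.521 0.21  0.006]
scene0 187 [ 0.5444 -0.2226  0.1581] [0.151  0.1594 0.1628]
546.7325439453125 -222.22975158691406 (12.722105979919434, 77.50172424316406) 10.166829109191895
top0 135 [ 0.5458 -0.217   0.1595] [0.1495 0.1605 0.1673]
546.9243774414062 -218.6965789794922 (12.630048751831055, 78.90119171142578) 9.889860153198242
```

View pics/crop1.png

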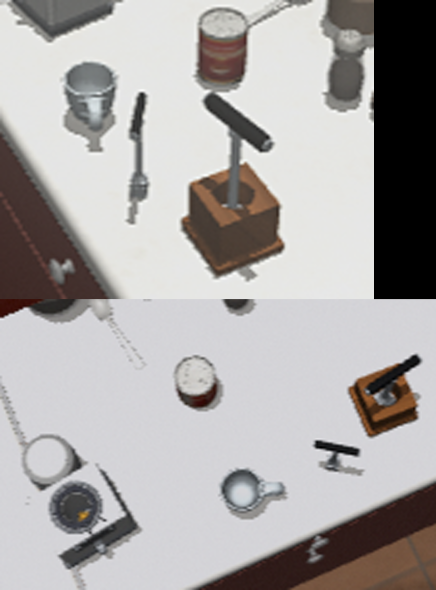

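The crop confirms it: the key in the stand has a 78 mm bar with its top at 160 mm, so it is the larger one. The thin key beside it has its top at 110 mm. Next I locate the filter roughly and get the wrist camera's offset.

Run:
```python
from h import *
m,p,d=load('wrist0');T=np.linalg.inv(m['world_to_cam']);
from scipy.spatial.transform import Rotation as Ro
R=Ro.from_euler('xyz',[180,0,-24.4],degrees=True).as_matrix()
print('cam in tool',(R.T@(T[:3,3]-[.2786,.6143,.2446])).round(4),(R.T@T[:3,:3]).round(3),m['fx'],m['cx'],m['cy'])
for n in ['top0','scene0']:
    m,p,d=load(n);c=cloud(m,d)
    near=(np.hypot(c[...,0]-.59,c[...,1]-.22)<.12)&(d>0)
    hi=near&(c[...,2]>.096)&(c[...,2]<.116)
    q=c[hi]; print(n,len(q)); 
    r=cv2.minAreaRect((q[:,:2]*1000).astype(np.float32));print('top extents',r)
    g=p.max(2); dk=hi&(g<110); q=c[dk]; print('ring',len(q),cv2.minEnclosingCircle((q[:,:2]*1000).astype(np.float32)),np.median(q[:,2]))
    wh=hi&(g>150);vv,uu=np.nonzero(wh);print(uu.min(),uu.max(),vv.min(),vv.max(),np.median(c[wh],0))
```

```text
cam in tool [ 0.0795  0.0006 -0.1397] [[-0.001 -0.957 -0.291]
 [ 1.    -0.002  0.001]
 [-0.002 -0.291  0.957]] 369.90385051731295 315.9216270262903 243.03348314250425
top0 1450
top extents ((595.5458984375, 224.82424926757812), (151.5821075439453, 101.45665740966797), 6.706788063049316)
ring 242 ((576.156494140625, 219.12008666992188), 62.15288162231445) 0.10678992124798284
200 249 255 313 [0.59491326 0.2315207  0.10467083]
scene0 763
top extents ((593.85302734375, 225.35499572753906), (150.9075927734375, 107.55581665039062), 8.017585754394531)
ring 185 ((563.9283447265625, 217.42367553710938), 62.3113899230957) 0.10592765767210348
252 302 180 206 [0.60138806 0.2181166  0.10366157]
```

Call:
{"name": "play_rows", "arguments": {"deltas": [[0.035,-0.049,0.002,0,0,-0.031],[0.035,-0.049,0.002,0,0,-0.031],[0.035,-0.049,0.002,0,0,-0.031],[0.035,-0.049,0.002,0,0,-0.031],[0.035,-0.049,0.002,0,0,-0.031],[0.035,-0.049,0.002,0,0,-0.031],[0.035,-0.049,0.002,0,0,-0.031],[0.035,-0.049,0.002,0,0,-0.031],[0.035,-0.049,0.002,0,0,-0.031],[0.035,-0.049,0.002,0,0,-0.031]]}}

```text
clock: 1.15
tool_pos: [0.5595, 0.2209, 0.2616]
orientation: [180.0, 0.0, -80.4]
force: [0.7, 1.2, 0.6]
opening: 0.0876
gripper_force: 0.0
```

Call:
{"name": "play_rows", "arguments": {"deltas": [[0,0,0,0,0,0],[0,0,0,0,0,0],[0,0,0,0,0,0]]}}

```text
clock: 1.45
tool_pos: [0.5585, 0.2231, 0.2613]
orientation: [180.0, 0.0, -80.2]
force: [-0.5, 2.0, 0.4]
opening: 0.0879
gripper_force: 0.0
```

Run:
```python
from h import *
o=get_obs();print(o['clock'],o['tool_pos'],o['orientation'],o['joint_pos'].round(1))
m,p,d=snap('wrist','wrist1.png')
```

```text
1.45 [0.55845655 0.22306493 0.261305  ] [ 1.79975300e+02  6.70100802e-04 -8.01545854e+01] [ 40.4  13.1  -7.6  -0.  -69.3 -30.5]
```

View pics/wrist1.png

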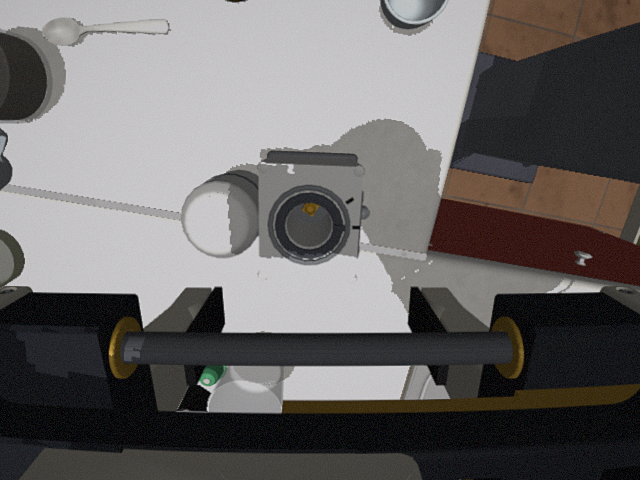

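The wrist view shows the ring centred near (310,225) with the brass stem inside at (310,209). The marks are at (355,227) for locked and (349,201) for open, and the pointer should be near the first.

```bash
cat >> h.py <<'E'
def ringfit(f,c0,zr=.106):
    m,p,d=load(f); g=p.max(2).astype(int)
    # rectified top-down map of plane z=zr around c0, 0.25mm/px
    N=400; s=.00025; 
    xs=c0[0]+(np.arange(N)-N/2)*s; ys=c0[1]-(np.arange(N)-N/2)*s
    X,Y=np.meshgrid(xs,ys); return topmap(m,p,X,Y,zr)
def topmap(m,p,X,Y,z):
    T=np.array(m['world_to_cam']); P=np.stack([X,Y,np.full_like(X,z)],-1)@T[:3,:3].T+T[:3,3]
    a=P[...,0]/P[...,2];b=P[...,1]/P[...,2];k=1+m['k1']*(a*a+b*b)
    return cv2.remap(p,(m['fx']*a*k+m['cx']).astype(np.float32),(m['fy']*b*k+m['cy']).astype(np.float32),cv2.INTER_CUBIC)
E
python3 - <<'E'
from h import *
m,p,d=load('wrist1')
im1=ringfit('wrist1',(.561,.2205)); 
im2=cv2.resize(p[180:270,255:375],None,fx=4,fy=4,interpolation=cv2.INTER_CUBIC)
o=np.zeros((400,800,3),np.uint8);o[:400,:400]=im1;o[:im2.shape[0],400:]=im2[:, :400];cv2.imwrite('pics/ring1.png',o)
c=cloud(m,d)
hi=(d>0)&(c[...,2]>.1035)&(c[...,2]<.1085)&(np.hypot(c[...,0]-.561,c[...,1]-.2205)<.033)
q=c[hi];print(len(q),np.median(q[:,2]))
g=p.max(2)
br=(p[...,2].astype(int)-p[...,0]>60)&(np.hypot(c[...,0]-.561,c[...,1]-.2205)<.03); v,u=np.nonzero(br)
print('brass px',u.mean(),v.mean(),len(u),u.min(),u.max(),v.min(),v.max(), onz(m,u.mean(),v.mean(),.031).round(4), np.median(c[br],0))
E
```

```text
2475 0.10602067124639096
brass px 310.59504132231405 209.8512396694215 121 303 363 204 411 [0.5642 0.2213 0.031 ] [0.56471972 0.21901926 0.03288091]
```

View pics/ring1.png

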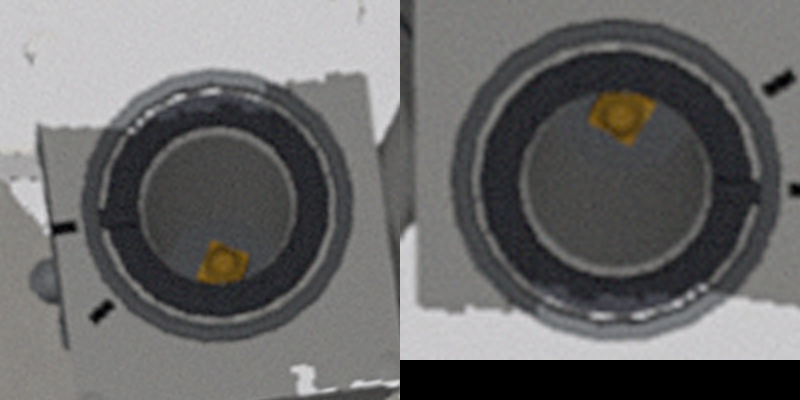

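```bash
cat >> h.py <<'E'
def grid(c0,N=480,s=.0002):
    xs=c0[0]+(np.arange(N)-N/2)*s; ys=c0[1]-(np.arange(N)-N/2)*s
    return np.meshgrid(xs,ys)
def tow(c0,u,v,N=480,s=.0002): return np.array([c0[0]+(u-N/2)*s,c0[1]-(v-N/2)*s])
def stem(f,c0):
    m,p,d=load(f); X,Y=grid(c0)
    im=topmap(m,p,X,Y,.106); g=im.max(2)
    dk=((g<75)).astype(np.uint8); dk[np.hypot(X-c0[0],Y-c0[1])>.0315]=0
    dk=cv2.morphologyEx(dk,cv2.MORPH_OPEN,np.ones((7,7)))
    cs,_=cv2.findContours(dk,cv2.RETR_EXTERNAL,cv2.CHAIN_APPROX_NONE); k=max(cs,key=cv2.contourArea)
    e=cv2.fitEllipse(cv2.convexHull(k)); C=tow(c0,*e[0]); print('ring',C.round(4),np.array(e[1])*.2)
    m2=topmap(m,p,X,Y,.029); h=cv2.cvtColor(m2,cv2.COLOR_BGR2HSV)
    b=((h[...,0]>10)&(h[...,0]<35)&(h[...,1]>130)&(h[...,2]>60)).astype(np.uint8)
    cs,_=cv2.findContours(b,cv2.RETR_EXTERNAL,cv2.CHAIN_APPROX_NONE); k=max(cs,key=cv2.contourArea)
    r=cv2.minAreaRect(k); print('stem',tow(c0,*r[0]).round(4),np.array(r[1])*.2,'world angle of side',-r[2]%90)
    # marks & pointer
    r0=np.hypot(X-C[0],Y-C[1]); th=np.degrees(np.arctan2(Y-C[1],X-C[0]))
    mk=(g<45)&(r0>.032)&(r0<.046)&((th>140)|(th<-100))
    n,l,st,ce=cv2.connectedComponentsWithStats(mk.astype(np.uint8))
    for i in range(1,n):
        if st[i,4]>40: w=tow(c0,*ce[i]); print('mark',st[i,4],(w-C).round(4),np.degrees(np.arctan2(*(w-C)[::-1])).round(1))
    return C
E
python3 - <<'E'
from h import *
C=stem('wrist1',(.565,.22))
E
```

```text
ring [0.5635 0.2195] [54.93659058 60.53925171]
stem [0.5654 0.2194] [13.54177399 13.36398163] world angle of side 69.7751407623291
mark 297 [-0.0368 -0.0059] -170.9
mark 293 [-0.0271 -0.0268] -135.4
```

Call:
{"name": "play_rows", "arguments": {"deltas": [[0,-0.05,0,0,0,0],[0,-0.05,0,0,0,0],[0,0,0,0,0,0],[0,0,0,0,0,0]]}}

```text
clock: 1.9
tool_pos: [0.5585, 0.1432, 0.2619]
orientation: [-180.0, 0.0, -80.2]
force: [-0.7, 0.3, -0.1]
opening: 0.0875
gripper_force: 0.0
```

Run:
```python
from h import *
m,p,d=snap('wrist','wrist2.png')
C=stem('wrist2',(.565,.22))
```

```text
ring [0.5643 0.2346] [33.35847473 49.65883179]Traceback (most recent call last):
  File "<stdin>", line 3, in <module>
  File "h.py", line 50, in stem
    cs,_=cv2.findContours(b,cv2.RETR_EXTERNAL,cv2.CHAIN_APPROX_NONE); k=max(cs,key=cv2.contourArea)
                                                                        ~~~^^^^^^^^^^^^^^^^^^^^^^^^
ValueError: max() iterable argument is empty
```

Call:
{"name": "play_rows", "arguments": {"deltas": [[-0.002,-0.055,0,0,0,0],[-0.002,-0.055,0,0,0,0],[-0.002,-0.055,0,0,0,0],[-0.002,-0.055,0,0,0,0],[-0.002,-0.055,0,0,0,0],[-0.002,-0.055,0,0,0,0],[-0.002,-0.055,0,0,0,0],[0,-0.052,0,0,0,0],[0,0,0,0,0,0],[0,0,0,0,0,0]]}}

```text
clock: 2.95
tool_pos: [0.548, -0.2067, 0.2611]
orientation: [180.0, 0.0, -80.2]
force: [-0.1, 0.2, -0.5]
opening: 0.0872
gripper_force: 0.0
```

Run:
```python
from h import *
o=get_obs();print(o['clock'],o['tool_pos'],o['orientation'])
m,p,d=snap('wrist','wrist3.png')
c=cloud(m,d);g=p.max(2)
s=(d>0)&(g<60)&(c[...,2]>.14)&(c[...,2]<.18)&(np.hypot(c[...,0]-.547,c[...,1]+.22)<.06)
v,u=np.nonzero(s);print(len(u),u.min(),u.max(),v.min(),v.max(),np.percentile(c[s][:,2],[5,50,95]))
t=s&(c[...,2]>.156)
v,u=np.nonzero(t)
q=np.array([onz(m,a,b,.160)[:2] for a,b in zip(u,v)])
print(cv2.minAreaRect((q*1000).astype(np.float32)))
```

```text
2.95 [ 0.54800065 -0.20671193  0.26109121] [ 1.79968342e+02  1.65382537e-02 -8.02255954e+01]
1885 310 328 170 287 [0.15839413 0.16018547 0.16133262]
((548.4703979492188, -220.2445068359375), (11.66584587097168, 78.39957427978516), 9.417560577392578)
```

View pics/wrist3.png

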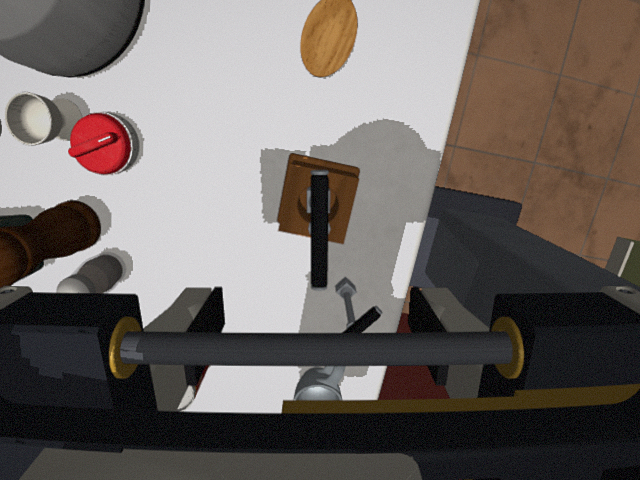

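The wrist view shows the key bar from (319,172) to (319,287) over the wooden stand. All views agree on the bar centre: (0.548,-0.220), top 0.160, key yaw about 10°.

Call:
{"name": "play_rows", "arguments": {"deltas": [[0.0005,-0.0168,0,0,0,0],[0,0,-0.035,0,0,0],[0,0,-0.035,0,0,0],[0,0,-0.035,0,0,0],[0,0,-0.0315,0,0,0],[0,0,0,0,0,0],[0,0,0,0,0,0]]}}

```text
clock: 3.7
tool_pos: [0.5485, -0.2198, 0.1529]
orientation: [180.0, -0.0, -80.1]
force: [0.0, 1.3, 0.3]
opening: 0.0871
gripper_force: 0.0
```

Call:
{"name": "play_rows", "arguments": {"deltas": [[0,0,0,0,0,0],[0,0,0,0,0,0],[0,0,0,0,0,0],[0,0,0,0,0,0],[0,0,0,0,0,0],[0,0,0,0,0,0],[0,0,0,0,0,0],[0,0,0,0,0,0]], "gripper": -1}}

```text
clock: 4.5
tool_pos: [0.548, -0.2204, 0.1523]
orientation: [180.0, -0.0, -80.2]
force: [-0.0, -0.3, 0.6]
opening: 0.0291
gripper_force: 0.0
```

Call:
{"name": "play_rows", "arguments": {"deltas": [[0,0,0,0,0,0],[0,0,0,0,0,0],[0,0,0,0,0,0],[0,0,0,0,0,0],[0,0,0,0,0,0]]}}

```text
clock: 5.0
tool_pos: [0.548, -0.2203, 0.1523]
orientation: [180.0, 0.0, -80.2]
force: [-0.9, -0.2, 0.2]
opening: 0.0142
gripper_force: 30.0
```

Call:
{"name": "play_rows", "arguments": {"deltas": [[0,0,0.01,0,0,0],[0,0,0.02,0,0,0],[0,0,0.03,0,0,0],[0,0,0.04,0,0,0],[0,0,0.04,0,0,0],[0,0,0.03,0,0,0],[0,0,0,0,0,0],[0,0,0,0,0,0]]}}

```text
clock: 5.8
tool_pos: [0.5478, -0.2201, 0.2886]
orientation: [-180.0, 0.0, -80.2]
force: [-0.3, 0.0, -2.9]
opening: 0.0137
gripper_force: 30.0
```

Run:
```python
from h import *
o=get_obs();print(o['clock'],o['tool_pos'],o['orientation'],o['force'],o['moment'],o['opening'])
m,p,d=snap('scene','scene4.png');snap('wrist','wrist4.png')
c=cloud(m,d);g=p.max(2)
s=(d>0)&(np.hypot(c[...,0]-.548,c[...,1]+.22)<.05)&(c[...,2]>.12)&(c[...,2]<.25)
for z in np.arange(.12,.25,.01):
    q=c[s&(abs(c[...,2]-z)<.005)]
    if len(q)>3: print(z.round(3),len(q),q.mean(0).round(4),np.ptp(q,0).round(4))
a=cv2.resize(p[190:340,260:420],None,fx=3,fy=3);b=load('wrist4')[1]
b=cv2.resize(b[130:420,180:460],None,fx=1.1,fy=1.1)
o=np.zeros((450,800,3),np.uint8);o[:450,:480]=a;o[:b.shape[0],480:480+b.shape[1]]=b;cv2.imwrite('pics/held.png',o)
```

```text
5.8 [ 0.54779199 -0.22010782  0.2885788 ] [-1.79957444e+02  2.54269298e-02 -8.02061196e+01] [-0.28377715  0.03338643 -2.90674115] [ 0.08505618  0.01922639 -0.01949603] 0.013703264331765585
0.15 25 [ 0.542  -0.2252  0.1521] [0.0258 0.0268 0.006 ]
0.16 48 [ 0.5427 -0.2245  0.1597] [0.0268 0.0243 0.0099]
0.17 48 [ 0.542  -0.2247  0.1703] [0.0261 0.0258 0.0097]
0.18 64 [ 0.5438 -0.2226  0.1782] [0.0257 0.0225 0.0099]
0.19 18 [ 0.545  -0.2211  0.1904] [0.0093 0.0105 0.0091]
0.2 17 [ 0.5446 -0.221   0.2007] [0.0081 0.0071 0.0098]
0.21 16 [ 0.5446 -0.2209  0.2098] [0.008  0.0079 0.0084]
0.22 18 [ 0.5439 -0.2217  0.2204] [0.0076 0.0094 0.0092]
0.23 13 [ 0.5443 -0.2223  0.2303] [0.0053 0.007  0.0082]
0.24 19 [ 0.5449 -0.2214  0.24  ] [0.0106 0.006  0.0095]
```

View pics/held.png

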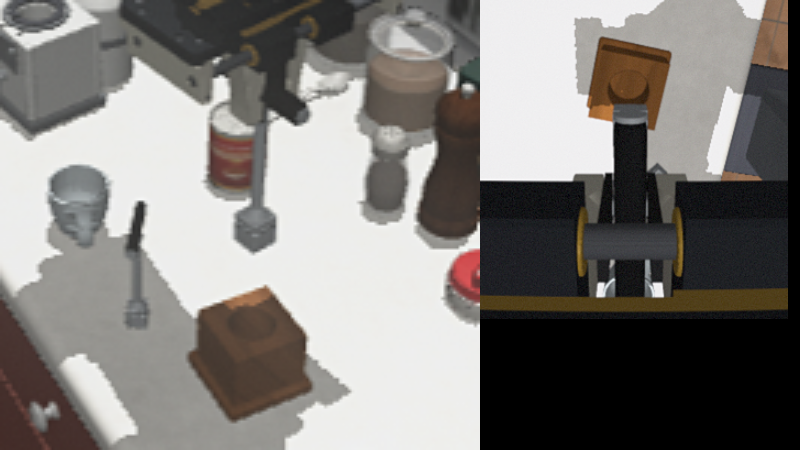

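The key is held upright and centred, with the scene view showing its socket clear of the stand. I'm carrying it to above the well and turning it to the stem's angle of about -20°.

Call:
{"name": "play_rows", "arguments": {"deltas": [[0.002,0.04,0,0,0,-0.0167],[0.002,0.06,0,0,0,-0.0167],[0.002,0.06,0,0,0,-0.0167],[0.002,0.06,0,0,0,-0.0167],[0.002,0.06,0,0,0,-0.0167],[0.002,0.06,0,0,0,-0.0167],[0.002,0.06,0,0,0,-0.0167],[0.002,0.06,0,0,0,-0.0167],[0.002,0.05,0,0,0,-0.0167],[0.0035,0.039,0,0,0,-0.0167]]}}

```text
clock: 6.9
tool_pos: [0.5643, 0.2211, 0.2867]
orientation: [179.9, -0.1, -110.3]
force: [-0.4, -0.7, -2.3]
opening: 0.0141
gripper_force: 30.0
```

Call:
{"name": "play_rows", "arguments": {"deltas": [[0,0,0,0,0,0],[0,0,0,0,0,0],[0,0,0,0,0,0],[0,0,0,0,0,0]]}}

```text
clock: 7.3
tool_pos: [0.5651, 0.2178, 0.2881]
orientation: [180.0, -0.0, -110.3]
force: [0.6, 1.5, -1.8]
opening: 0.0138
gripper_force: 30.0
```

Run:
```python
from h import *
o=get_obs();print(o['clock'],o['tool_pos'],o['orientation'],o['force'],o['moment'],o['opening'])
m,p,d=snap('wrist','wrist5.png');m2,p2,d2=snap('scene','scene5.png')
a=cv2.resize(p2[130:250,210:330],None,fx=3.5,fy=3.5,interpolation=2);b=cv2.resize(p[110:340,200:440],None,fx=1.5,fy=1.5)
o=np.zeros((420,790,3),np.uint8);o[:420,:420]=a;o[:b.shape[0],420:420+b.shape[1]]=b;cv2.imwrite('pics/over.png',o)
```

```text
7.3 [0.56513715 0.2178375  0.2881278 ] [ 1.79984224e+02 -2.75548738e-02 -1.10302669e+02] [ 0.61330664  1.49773942 -1.75850495] [ 0.01574952 -0.09940636  0.0327347 ] 0.013775868721021187
```

View pics/over.png

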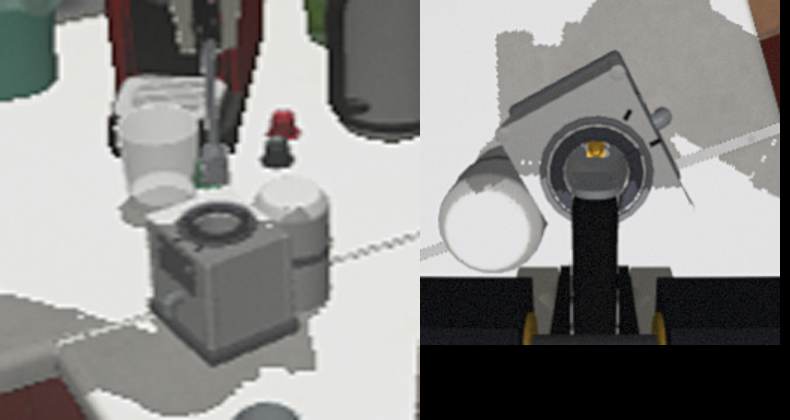

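The key hangs over the ring, and the stem is still visible at about (596,149) in the crop. I'll take a second fix of it from this tool yaw.

Run:
```python
from h import *
C=stem('wrist5',(.565,.22))
m,p,d=load('wrist5'); c0=(.565,.22);X,Y=grid(c0); im=topmap(m,p,X,Y,.106)
cv2.imwrite('pics/map5.png',im)
m1,p1,_=load('wrist1'); cv2.imwrite('pics/map1.png',topmap(m1,p1,X,Y,.106))
# ring outer radius pts: dark->light transition along radial rays from guess
for n,(mm,pp) in dict(w1=(m1,p1),w5=(m,p)).items():
    g=cv2.GaussianBlur(topmap(mm,pp,X,Y,.106).max(2),(0,0),2).astype(float); pts=[]
    for t in np.radians(np.arange(0,360,3)):
        if n=='w1' and 170<np.degrees(t)<200: continue
        r=np.arange(.0165,.0235,.0001); u=240+r*np.cos(t)/.0002; v=240-(r*np.sin(t)-.0006)/.0002
        q=cv2.remap(g.astype(np.float32),u.astype(np.float32)[None],v.astype(np.float32)[None],1)[0]
        i=np.argmin(np.gradient(cv2.GaussianBlur(q[None],(0,0),3)[0])); 
        if 3<i<len(r)-4: pts.append(tow(c0,u[i],v[i]))
    P=np.array(pts); 
    for _ in range(6):
        A=np.c_[2*P,np.ones(len(P))];s=np.linalg.lstsq(A,(P**2).sum(1),rcond=None)[0];R=np.sqrt(s[2]+s[0]**2+s[1]**2)
        e=abs(np.hypot(*(P-s[:2]).T)-R);P=P[e<max(.0004,2*np.median(e))]
    print(n,'bore',s[:2].round(4),R,len(P))
```

```text
ring [0.5641 0.2178] [51.96390991 55.73326416]
stem [0.5656 0.2202] [13.05605927 11.99902496] world angle of side 70.2531623840332
mark 290 [-0.0384 -0.0042] -173.8
mark 231 [-0.0282 -0.025 ] -138.4
w1 bore [0.5653 0.2192] 0.019704549038868164 105
w5 bore [0.5651 0.2192] 0.01974042339006658 79
```

Call:
{"name": "play_rows", "arguments": {"deltas": [[0,0,0,0,0,0],[0,0,0,0,0,0]]}}

```text
clock: 7.6
tool_pos: [0.5653, 0.2184, 0.2886]
orientation: [-180.0, 0.0, -110.3]
force: [-0.3, 0.3, -2.1]
opening: 0.014
gripper_force: 30.0
```

Call:
{"name": "play_rows", "arguments": {"deltas": [[0,0.001,-0.02,0,0,0],[0,0,-0.025,0,0,0],[0,0,-0.025,0,0,0],[0,0,-0.025,0,0,0],[0,0,-0.02,0,0,0],[0,0,-0.013,0,0,0],[0,0,-0.008,0,0,0],[0,0,0,0,0,0],[0,0,0,0,0,0],[0,0,0,0,0,0]]}}

```text
clock: 8.6
tool_pos: [0.5657, 0.2199, 0.1805]
orientation: [-179.9, 0.1, -110.3]
force: [-0.8, 0.2, -2.1]
opening: 0.0138
gripper_force: 30.0
```

Call:
{"name": "play_rows", "arguments": {"deltas": [[-0.0005,-0.0008,-0.0025,0,0,0],[0,0,-0.0025,0,0,0],[0,0,-0.0025,0,0,0],[0,0,-0.0025,0,0,0],[0,0,-0.0025,0,0,0],[0,0,-0.0025,0,0,0],[0,0,-0.0015,0,0,0],[0,0,0,0,0,0],[0,0,0,0,0,0]]}}

```text
clock: 9.5
tool_pos: [0.5649, 0.219, 0.1664]
orientation: [-180.0, -0.0, -110.3]
force: [-0.5, 0.0, -3.5]
opening: 0.014
gripper_force: 30.0
```

Call:
{"name": "play_rows", "arguments": {"deltas": [[0,0,-0.0013,0,0,0],[0,0,-0.0013,0,0,0],[0,0,-0.0013,0,0,0],[0,0,0,0,0,0],[0,0,0,0,0,0]]}}

```text
clock: 10.0
tool_pos: [0.5648, 0.219, 0.1632]
orientation: [180.0, -0.0, -110.3]
force: [-0.4, -0.0, -1.9]
opening: 0.0142
gripper_force: 30.0
```

Call:
{"name": "play_rows", "arguments": {"deltas": [[0,0,-0.0013,0,0,0],[0,0,-0.0013,0,0,0],[0,0,-0.0013,0,0,0],[0,0,-0.0013,0,0,0],[0,0,-0.0013,0,0,0],[0,0,-0.0013,0,0,0],[0,0,0,0,0,0],[0,0,0,0,0,0]]}}

```text
clock: 10.8
tool_pos: [0.5648, 0.219, 0.157]
orientation: [180.0, -0.0, -110.3]
force: [0.4, 0.3, -2.7]
opening: 0.0142
gripper_force: 30.0
```

Call:
{"name": "play_rows", "arguments": {"deltas": [[0,0,-0.0008,0,0,0],[0,0,-0.0008,0,0,0],[0,0,-0.0008,0,0,0],[0,0,-0.0004,0,0,0],[0,0,0,0,0,0],[0,0,0,0,0,0]]}}

```text
clock: 11.4
tool_pos: [0.5649, 0.2191, 0.155]
orientation: [-180.0, 0.0, -110.3]
force: [-0.4, 0.3, -1.3]
opening: 0.0136
gripper_force: 30.0
```

Call:
{"name": "play_rows", "arguments": {"deltas": [[0,0,-0.0004,0,0,0],[0,0,-0.0003,0,0,0],[0,0,0,0,0,0],[0,0,0,0,0,0]]}}

```text
clock: 11.8
tool_pos: [0.5649, 0.2191, 0.1543]
orientation: [-180.0, 0.0, -110.3]
force: [0.3, 0.2, -0.2]
opening: 0.0138
gripper_force: 30.0
```

The key is home: about 2 N of spring force at 0.7 mm, with its lower end at about 14.3 mm. Now I turn anticlockwise.

Call:
{"name": "play_rows", "arguments": {"deltas": [[0,0,0,0,0,0.015],[0,0,0,0,0,0.028],[0,0,0,0,0,0.028],[0,0,0,0,0,0.028],[0,0,0,0,0,0.028],[0,0,0,0,0,0.028],[0,0,0,0,0,0.028],[0,0,0,0,0,0.028],[0,0,0,0,0,0.028],[0,0,0,0,0,0.028]]}}

```text
clock: 12.8
tool_pos: [0.5651, 0.2191, 0.1544]
orientation: [-180.0, -0.0, -62.0]
force: [0.8, 0.2, 0.5]
opening: 0.0139
gripper_force: 30.0
```

```bash
python3 -c "
from h import *
o=get_obs();print(o['tool_pos'],o['orientation'],o['force'],o['moment'],o['joint_pos'].round(0))"
```

```text
[0.56508847 0.21914468 0.15437234] [-1.79962301e+02 -1.26200280e-03 -6.19899967e+01] [0.81315131 0.18027053 0.50922562] [ 0.11977458 -0.29556558 -0.05039447] [ 40.  18. -15.   0. -56. -12.]
```

Call:
{"name": "play_rows", "arguments": {"deltas": [[0,0,0,0,0,0.028],[0,0,0,0,0,0.028],[0,0,0,0,0,0.028],[0,0,0,0,0,0.028],[0,0,0,0,0,0.028],[0,0,0,0,0,0.028],[0,0,0,0,0,0.028],[0,0,0,0,0,0],[0,0,0,0,0,0]]}}

```text
clock: 13.7
tool_pos: [0.5651, 0.2192, 0.1544]
orientation: [-180.0, -0.0, -27.1]
force: [0.3, 0.1, 1.5]
opening: 0.0145
gripper_force: 30.0
```

Run:
```python
from h import *
o=get_obs();print(o['clock'],o['tool_pos'],o['orientation'],o['force'],o['moment'],o['joint_pos'].round(0))
m,p,d=snap('wrist','wrist6.png');m2,p2,d2=snap('scene','scene6.png');m3,p3,d3=snap('top','top6.png')
X,Y=grid((.5652,.2192),400,.00025)
o=np.zeros((560,800,3),np.uint8)
o[:400,:400]=topmap(m,p,X,Y,.108);o[:400,400:]=topmap(m2,p2,X,Y,.108)
o[400:560,:240]=cv2.resize(p2[170:210,245:305],None,fx=4,fy=4);o[400:560,300:460]=cv2.resize(p3[270:310,208:248],None,fx=4,fy=4)
cv2.imwrite('pics/turn1.png',o)
```

```text
13.7 [0.56508544 0.21918255 0.15444046] [-1.79964399e+02 -2.33474837e-02 -2.70606934e+01] [0.31433292 0.10763505 1.51898448] [ 0.25116763 -0.2029508  -0.08711379] [ 40.  18. -15.   0. -56.  23.]
```

View pics/turn1.png

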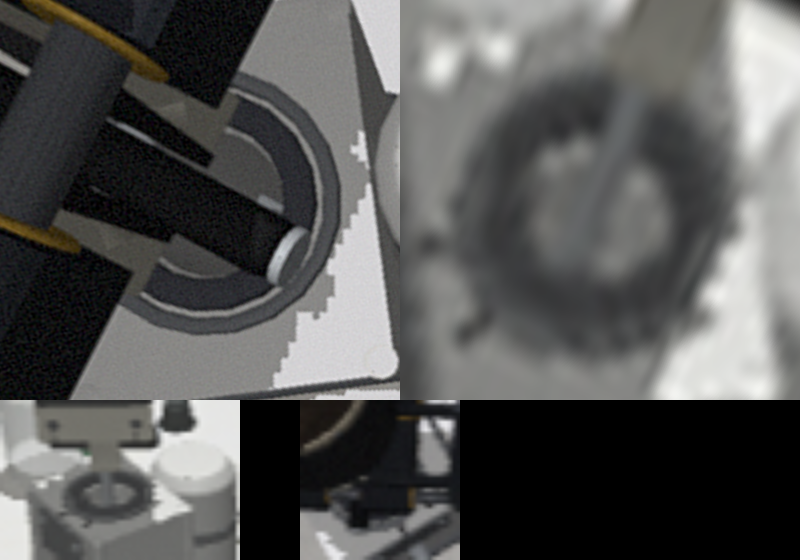

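The wrist map (left) has the pointer hidden under the hand, and the scene view is too coarse to read it. I'll turn to just short of the expected angle, let go, rise and look.

Call:
{"name": "play_rows", "arguments": {"deltas": [[0,0,0,0,0,0.028],[0,0,0,0,0,0.028],[0,0,0,0,0,0.02],[0,0,0,0,0,0],[0,0,0,0,0,0]]}}

```text
clock: 14.35
tool_pos: [0.565, 0.2191, 0.1544]
orientation: [-180.0, -0.0, -13.4]
force: [0.4, 0.9, 2.3]
opening: 0.0141
gripper_force: 30.0
```

```bash
python3 -c "
from h import *
o=get_obs();print(o['tool_pos'],o['orientation'],o['force'],o['moment'])"
```

```text
[0.5650153  0.21914157 0.15442692] [-1.79980916e+02 -2.27626225e-02 -1.33754603e+01] [0.41629796 0.8537209  2.26016793] [ 0.30871361 -0.32123925 -0.08262423]
```

Call:
{"name": "play_rows", "arguments": {"deltas": [[0,0,0,0,0,0],[0,0,0,0,0,0],[0,0,0,0,0,0],[0,0,0,0,0,0],[0,0,0,0,0,0],[0,0,0,0,0,0],[0,0,0,0,0,0]], "gripper": 0.2}}

```text
clock: 15.05
tool_pos: [0.5647, 0.219, 0.1542]
orientation: [180.0, 0.0, -13.2]
force: [0.2, -0.6, 0.4]
opening: 0.0523
gripper_force: 0.0
```

Call:
{"name": "play_rows", "arguments": {"deltas": [[0,0,0.02,0,0,0],[0,0,0.04,0,0,0],[0,0,0.04,0,0,0],[0,0,0.04,0,0,0],[0,0,0.02,0,0,0],[0,0,0,0,0,0],[0,0,0,0,0,0],[0,0,0,0,0,0]]}}

```text
clock: 15.85
tool_pos: [0.5643, 0.2188, 0.281]
orientation: [179.9, 0.1, -13.2]
force: [-0.9, 0.5, -0.5]
opening: 0.0526
gripper_force: 0.0
```

Run:
```python
from h import *
o=get_obs();print(o['clock'],o['tool_pos'],o['orientation'],o['force'],o['opening'])
m,p,d=snap('wrist','wrist7.png')
X,Y=grid((.5652,.2192),400,.00025)
o=np.zeros((480,800,3),np.uint8)
o[:400,:400]=topmap(m,p,X,Y,.108);o[:,400:]=p[:480,120:520]
cv2.imwrite('pics/turn2.png',o)
c=cloud(m,d); s=(d>0)&(c[...,2]>.14)&(c[...,2]<.18)&(p.max(2)<70)&(np.hypot(c[...,0]-.5652,c[...,1]-.2192)<.06)
print(s.sum(),np.percentile(c[s][:,2],[5,50,95]));v,u=np.nonzero(s)
if len(u)>20: print(cv2.minAreaRect((np.array([onz(m,a,b,.163)[:2] for a,b in zip(u,v)])*1000).astype(np.float32)))
```

```text
15.85 [0.56427316 0.21877012 0.28096662] [ 1.79928301e+02  8.14660359e-02 -1.32429949e+01] [-0.85325673  0.50568198 -0.49485352] 0.05261753304062299
1648 [0.16036521 0.16245198 0.16364648]
((566.83544921875, 218.98020935058594), (14.035577774047852, 81.58421325683594), 72.99597930908203)
```

View pics/turn2.png

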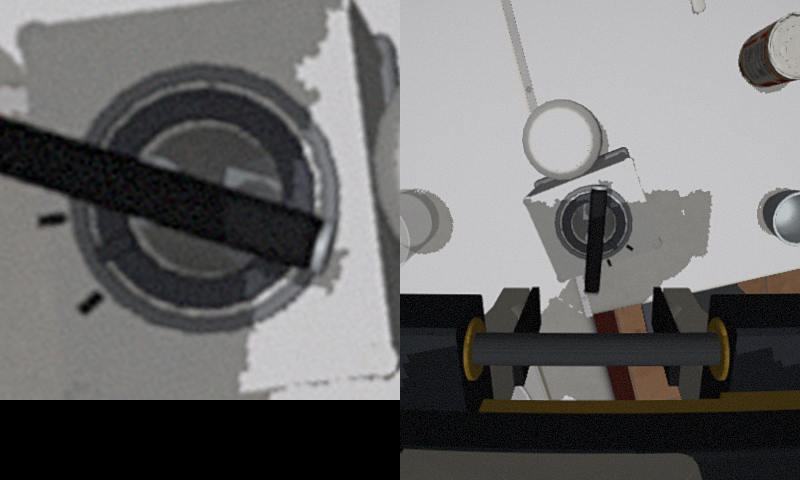

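The map shows the pointer at about (117,248), between the marks at (52,220) and (92,302). The key stands home with its bar top at 162.5 mm. I'll measure the remaining angle.

```bash
cat >> h.py <<'E'
def pointer(f):
    m,p,d=load(f)
    # bore/ring centre from outer+inner fit with same image: circle fit on inner bore edge
    c0=(.5652,.2192)
    def polar(z,C,r):
        t=np.arange(176,236,.25); T=np.radians(t)
        X=C[0]+np.outer(r,np.cos(T));Y=C[1]+np.outer(r,np.sin(T))
        return t,topmap(m,p,X,Y,z).max(2).astype(float)
    for dx in (0,-.0007,.0007):
        C=(c0[0]+dx,c0[1])
        t,g=polar(.108,C,np.linspace(.0215,.027,25)); a=g.mean(0); 
        w=np.clip(np.median(a)-4-a,0,None); k=t[np.argmin(cv2.GaussianBlur(a[None],(0,0),5)[0])]; s=abs(t-k)<6
        t2,g2=polar(.101,C,np.linspace(.036,.041,25)); b=g2.mean(0)
        out=[]
        for lo,hi in ((180,197),(214,232)):
            q=(t2>lo)&(t2<hi); ww=np.clip(np.percentile(b[q],60)-12-b[q],0,None); out.append((t2[q]*ww).sum()/ww.sum())
        print(dx,'pointer',k,(t[s]*w[s]).sum()/max(w[s].sum(),1e-9),'marks',np.round(out,1))
    return t,a
E
python3 - <<'E'
from h import *
t,a=pointer('wrist7'); print(np.c_[t,a][::6].round(0).astype(int).tolist())
print('before');pointer('wrist1')
E
```

```text
0 pointer 180.25 180.03936526565442 marks [186.5 220.9]
-0.0007 pointer 179.75 179.6963676255485 marks [186.6 221.6]
0.0007 pointer 180.5 180.59336348081152 marks [186.3 220.3]
[[176, 18], [178, 22], [179, 19], [180, 12], [182, 17], [184, 24], [185, 28], [186, 36], [188, 44], [190, 45], [191, 46], [192, 45], [194, 45], [196, 46], [197, 45], [198, 46], [200, 42], [202, 39], [203, 37], [204, 37], [206, 43], [208, 47], [209, 47], [210, 46], [212, 41], [214, 38], [215, 40], [216, 45], [218, 48], [220, 46], [221, 44], [222, 46], [224, 48], [226, 45], [227, 46], [228, 48], [230, 44], [232, 43], [233, 46], [234, 48]]
before
0 pointer 193.25 193.3102171136654 marks [186.5 221. ]
-0.0007 pointer 193.25 193.29643941484954 marks [186.6 221.7]
0.0007 pointer 193.25 193.10794829482947 marks [186.3 220.4]
```

The marks are at 186.5° and 221°. The pointer's two edges are at 203.5° and 214.5°, so its middle is at 209°. About 12° remain, so I re-grasp at the same place and turn 12°.

Call:
{"name": "play_rows", "arguments": {"deltas": [[0.0008,0.0004,-0.04,0,0,0],[0,0,-0.04,0,0,0],[0,0,-0.04,0,0,0],[0,0,-0.028,0,0,0],[0,0,-0.01,0,0,0],[0,0,0,0,0,0],[0,0,0,0,0,0]]}}

```text
clock: 16.6
tool_pos: [0.566, 0.2196, 0.1566]
orientation: [-180.0, -0.0, -13.2]
force: [0.4, -0.3, -0.5]
opening: 0.0529
gripper_force: 0.0
```

Call:
{"name": "play_rows", "arguments": {"deltas": [[0,0,0,0,0,0],[0,0,0,0,0,0],[0,0,0,0,0,0],[0,0,0,0,0,0],[0,0,0,0,0,0],[0,0,0,0,0,0],[0,0,0,0,0,0],[0,0,0,0,0,0],[0,0,0,0,0,0]], "gripper": -1}}

```text
clock: 17.5
tool_pos: [0.5655, 0.2194, 0.1558]
orientation: [-180.0, -0.0, -13.2]
force: [0.6, -0.5, 0.2]
opening: 0.0142
gripper_force: 30.0
```

Call:
{"name": "play_rows", "arguments": {"deltas": [[0,0,0,0,0,0.011],[0,0,0,0,0,0.017],[0,0,0,0,0,0.017],[0,0,0,0,0,0.017],[0,0,0,0,0,0.005],[0,0,0,0,0,0],[0,0,0,0,0,0]]}}

```text
clock: 18.2
tool_pos: [0.5655, 0.2194, 0.1558]
orientation: [-180.0, -0.0, -1.2]
force: [0.4, 0.1, -0.3]
opening: 0.0142
gripper_force: 30.1
```

Now release, rise and look again.

Call:
{"name": "play_rows", "arguments": {"deltas": [[0,0,0,0,0,0],[0,0,0,0,0,0],[0,0,0,0,0,0],[0,0,0,0,0,0],[0,0,0,0,0,0],[0,0,0,0,0,0],[0,0,0,0,0,0]], "gripper": 0.2}}

```text
clock: 18.9
tool_pos: [0.5654, 0.2193, 0.1558]
orientation: [180.0, 0.0, -1.2]
force: [0.7, -0.5, 0.1]
opening: 0.0524
gripper_force: 0.0
```

Call:
{"name": "play_rows", "arguments": {"deltas": [[0,0,0.02,0,0,0],[0,0,0.04,0,0,0],[0,0,0.04,0,0,0],[0,0,0.04,0,0,0],[0,0,0.02,0,0,0],[0,0,0,0,0,0],[0,0,0,0,0,0],[0,0,0,0,0,0]]}}

```text
clock: 19.7
tool_pos: [0.5649, 0.2191, 0.2825]
orientation: [179.9, 0.1, -1.2]
force: [0.7, -0.0, -0.2]
opening: 0.0527
gripper_force: 0.0
```

Run:
```python
from h import *
o=get_obs();print(o['clock'],o['tool_pos'],o['orientation'],o['opening'])
m,p,d=snap('wrist','wrist8.png')
X,Y=grid((.5652,.2192),400,.00025)
o=np.zeros((400,800,3),np.uint8)
o[:400,:400]=topmap(m,p,X,Y,.108)
o[:,400:]=cv2.resize(cv2.getRectSubPix(topmap(m,p,X,Y,.101),(200,200),(100,250)),None,fx=2,fy=2)
cv2.imwrite('pics/turn3.png',o)
t,a=pointer('wrist8'); print(np.c_[t,a][::4].round(0).astype(int).tolist())
c=cloud(m,d); s=(d>0)&(c[...,2]>.14)&(c[...,2]<.18)&(p.max(2)<70)&(np.hypot(c[...,0]-.5652,c[...,1]-.2192)<.06)
print(s.sum(),np.percentile(c[s][:,2],[5,50,95]));v,u=np.nonzero(s)
print(cv2.minAreaRect((np.array([onz(m,a,b,.1625)[:2] for a,b in zip(u,v)])*1000).astype(np.float32)))
```

```text
19.7 [0.5649188  0.21907498 0.28254497] [ 1.79947991e+02  9.66657611e-02 -1.18573194e+00] 0.052668809065678085
0 pointer 176.0 178.7352300420944 marks [184.2 221. ]
-0.0007 pointer 176.0 178.7234630853203 marks [184.3 221.7]
0.0007 pointer 176.0 178.7128381027048 marks [184.1 220.3]
[[176, 15], [177, 15], [178, 16], [179, 18], [180, 20], [181, 20], [182, 21], [183, 21], [184, 19], [185, 16], [186, 15], [187, 19], [188, 21], [189, 21], [190, 18], [191, 16], [192, 16], [193, 16], [194, 18], [195, 23], [196, 30], [197, 35], [198, 39], [199, 44], [200, 47], [201, 48], [202, 48], [203, 48], [204, 48], [205, 48], [206, 47], [207, 46], [208, 45], [209, 45], [210, 43], [211, 40], [212, 40], [213, 43], [214, 44], [215, 45], [216, 49], [217, 51], [218, 49], [219, 46], [220, 43], [221, 37], [222, 35], [223, 37], [224, 42], [225, 48], [226, 52], [227, 49], [228, 46], [229, 46], [230, 45], [231, 45], [232, 47], [233, 49], [234, 50], [235, 52]]
1662 [0.1601178  0.16244046 0.16377588]
((566.778076171875, 219.49072265625), (13.937395095825195, 81.99127197265625), 81.0059585571289)
```

View pics/turn3.png

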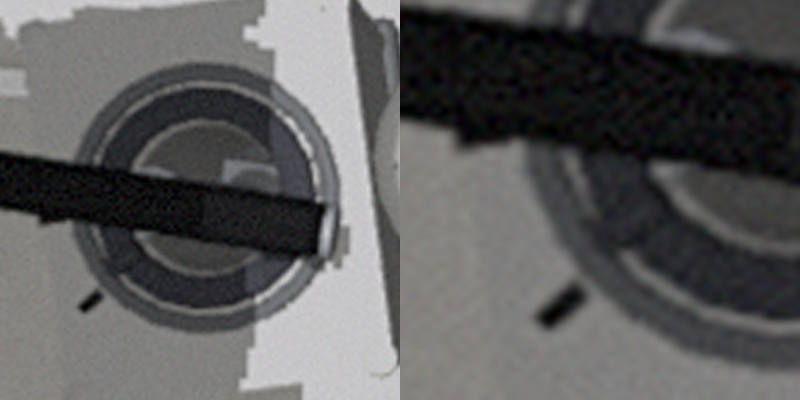

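The pointer's edges are now at 211.5° and 222°, so its middle is at about 216.8°, still 4° short of the open mark. The key lags the hand by about 8°, with the bar at 81°. I'll re-grip at this yaw so the pads square the bar up, then check by numbers only, since my viewing allowance is used up.

Call:
{"name": "play_rows", "arguments": {"deltas": [[0.0004,0.0002,-0.04,0,0,0],[0,0,-0.04,0,0,0],[0,0,-0.04,0,0,0],[0,0,-0.028,0,0,0],[0,0,-0.011,0,0,0],[0,0,0,0,0,0],[0,0,0,0,0,0]]}}

```text
clock: 20.45
tool_pos: [0.5663, 0.2198, 0.1574]
orientation: [-180.0, -0.1, -1.2]
force: [-0.2, 0.3, 1.0]
opening: 0.0525
gripper_force: 0.0
```

Call:
{"name": "play_rows", "arguments": {"deltas": [[0,0,0,0,0,0],[0,0,0,0,0,0],[0,0,0,0,0,0],[0,0,0,0,0,0],[0,0,0,0,0,0],[0,0,0,0,0,0],[0,0,0,0,0,0],[0,0,0,0,0,0],[0,0,0,0,0,0],[0,0,0,0,0,0]], "gripper": -1}}

```text
clock: 21.45
tool_pos: [0.5658, 0.2196, 0.1566]
orientation: [-180.0, -0.0, -1.2]
force: [-0.3, 0.9, 0.9]
opening: 0.0143
gripper_force: 29.8
```

```bash
cat >> h.py <<'E'
def check(f):
    o=get_obs();print(o['clock'],o['tool_pos'].round(4),o['orientation'].round(1),o['opening'].__round__(4),o['moment'].round(3),o['force'].round(1))
    m,p,d=snap('wrist',f+'.png'); c0=(.5652,.2192)
    t=np.arange(196,240,1.);T=np.radians(t);r=np.linspace(.0215,.027,25)
    a=topmap(m,p,c0[0]+np.outer(r,np.cos(T)),c0[1]+np.outer(r,np.sin(T)),.108).max(2).mean(0)
    print([(int(x),int(y)) for x,y in zip(t,a)])
    c=cloud(m,d); s=(d>0)&(c[...,2]>.14)&(c[...,2]<.18)&(p.max(2)<70)&(np.hypot(c[...,0]-.5652,c[...,1]-.2192)<.06)
    v,u=np.nonzero(s); print(np.percentile(c[s][:,2],[5,50,95]).round(4),cv2.minAreaRect((np.array([onz(m,a,b,.1625)[:2] for a,b in zip(u,v)])*1000).astype(np.float32)))
E
python3 -c "
from h import *
check('wrist9')"
```

```text
21.45 [0.5658 0.2196 0.1566] [-180.    -0.    -1.2] 0.0143 [0.293 0.091 0.02 ] [-0.3  0.9  0.9]
[(196, 16), (197, 17), (198, 19), (199, 15), (200, 13), (201, 14), (202, 10), (203, 11), (204, 15), (205, 14), (206, 8), (207, 8), (208, 11), (209, 12), (210, 13), (211, 12), (212, 14), (213, 13), (214, 12), (215, 14), (216, 17), (217, 26), (218, 32), (219, 41), (220, 49), (221, 56), (222, 61), (223, 66), (224, 69), (225, 71), (226, 73), (227, 74), (228, 76), (229, 75), (230, 75), (231, 77), (232, 76), (233, 73), (234, 69), (235, 69), (236, 70), (237, 71), (238, 71), (239, 70)]
[0.1473 0.1621 0.1733] ((570.9926147460938, 216.08566284179688), (75.17225646972656, 40.072914123535156), 10.281867980957031)
```

Call:
{"name": "play_rows", "arguments": {"deltas": [[0,0,0,0,0,0.008],[0,0,0,0,0,0.009],[0,0,0,0,0,0],[0,0,0,0,0,0]]}}

```text
clock: 21.9
tool_pos: [0.5658, 0.2196, 0.1566]
orientation: [-180.0, -0.0, 1.9]
force: [-0.4, 1.3, 0.2]
opening: 0.014
gripper_force: 29.9
```

Call:
{"name": "play_rows", "arguments": {"deltas": [[0,0,0,0,0,0],[0,0,0,0,0,0],[0,0,0,0,0,0],[0,0,0,0,0,0],[0,0,0,0,0,0],[0,0,0,0,0,0],[0,0,0,0,0,0]], "gripper": 0.2}}

```text
clock: 22.6
tool_pos: [0.5658, 0.2195, 0.1566]
orientation: [180.0, -0.0, 1.9]
force: [-0.9, -0.2, -0.4]
opening: 0.0523
gripper_force: 0.0
```

Call:
{"name": "play_rows", "arguments": {"deltas": [[0,0,0.02,0,0,0],[0,0,0.04,0,0,0],[0,0,0.04,0,0,0],[0,0,0.04,0,0,0],[0,0,0.02,0,0,0],[0,0,0,0,0,0],[0,0,0,0,0,0],[0,0,0,0,0,0]]}}

```text
clock: 23.4
tool_pos: [0.5652, 0.2193, 0.2834]
orientation: [180.0, 0.1, 1.9]
force: [0.5, -0.3, 0.2]
opening: 0.0528
gripper_force: 0.0
```

```bash
python3 -c "
from h import *
check('wrist10')"
```

```text
23.4 [0.5652 0.2193 0.2834] [1.8e+02 1.0e-01 1.9e+00] 0.0528 [-0.046 -0.006  0.022] [ 0.5 -0.3  0.2]
[(196, 25), (197, 30), (198, 33), (199, 38), (200, 41), (201, 45), (202, 49), (203, 51), (204, 51), (205, 49), (206, 48), (207, 48), (208, 47), (209, 48), (210, 49), (211, 48), (212, 45), (213, 42), (214, 43), (215, 44), (216, 44), (217, 44), (218, 46), (219, 49), (220, 49), (221, 45), (222, 42), (223, 39), (224, 38), (225, 43), (226, 47), (227, 50), (228, 52), (229, 51), (230, 48), (231, 49), (232, 52), (233, 53), (234, 54), (235, 53), (236, 51), (237, 52), (238, 52), (239, 51)]
[0.16   0.1625 0.1637] ((566.6974487304688, 219.72610473632812), (14.276084899902344, 81.92999267578125), 81.97212219238281)
```

```bash
python3 -c "
from h import *
for f,lo in (('wrist1',176),('wrist5',176),('wrist7',196),('wrist8',204),('wrist10',206)):
  m,p,d=load(f); c0=(.5652,.2192)
  for z,r in ((.108,np.linspace(.0215,.0265,25)),(.107,np.linspace(.0275,.0295,10))):
    t=np.arange(lo,lo+26,1.);T=np.radians(t)
    a=topmap(m,p,c0[0]+np.outer(r,np.cos(T)),c0[1]+np.outer(r,np.sin(T)),z).max(2).mean(0)
    print(f,z,lo,a.astype(int).tolist())
"
```

```text
wrist1 0.108 176 [44, 42, 42, 44, 45, 42, 39, 40, 42, 43, 43, 44, 48, 49, 47, 42, 36, 33, 34, 38, 41, 44, 46, 46, 44, 44]
wrist1 0.107 176 [100, 95, 90, 90, 88, 82, 64, 46, 38, 42, 44, 45, 45, 44, 43, 45, 56, 74, 93, 101, 102, 97, 97, 97, 95, 98]
wrist5 0.108 176 [55, 53, 51, 50, 50, 48, 47, 48, 50, 52, 53, 54, 55, 56, 55, 51, 46, 42, 43, 47, 51, 53, 54, 52, 50, 51]
wrist5 0.107 176 [110, 109, 111, 114, 113, 102, 83, 69, 64, 60, 62, 66, 66, 62, 58, 61, 71, 87, 100, 109, 115, 113, 110, 103, 99, 99]
wrist7 0.108 196 [45, 45, 46, 46, 44, 41, 39, 37, 35, 36, 40, 44, 46, 46, 46, 46, 44, 40, 38, 40, 41, 44, 47, 48, 47, 45]
wrist7 0.107 196 [84, 79, 75, 74, 74, 72, 67, 61, 52, 42, 40, 44, 48, 47, 44, 43, 46, 55, 71, 81, 80, 77, 75, 72, 75, 76]
wrist8 0.108 204 [49, 48, 48, 47, 45, 44, 44, 42, 39, 40, 43, 44, 45, 49, 51, 49, 46, 42, 37, 35, 37, 41, 47, 52, 50, 46]
wrist8 0.107 204 [74, 71, 68, 70, 72, 71, 64, 55, 51, 49, 50, 48, 45, 46, 45, 43, 44, 46, 53, 65, 73, 77, 79, 82, 85, 86]
wrist10 0.108 206 [45, 46, 44, 44, 45, 44, 42, 40, 42, 43, 43, 44, 46, 49, 49, 46, 42, 38, 36, 39, 43, 46, 48, 48, 45, 46]
wrist10 0.107 206 [67, 68, 73, 79, 82, 80, 69, 54, 46, 43, 41, 44, 46, 46, 44, 45, 49, 51, 57, 68, 77, 80, 76, 72, 74, 82]
```

The pointer is at 218.6° (two methods) against the mark at 221°, so about 2.3° remain. The last 3° of hand turn gave 1.7°, so one more small nudge of 3.5°.

Call:
{"name": "play_rows", "arguments": {"deltas": [[0,0,-0.04,0,0,0],[0,0,-0.04,0,0,0],[0,0,-0.04,0,0,0],[0,0,-0.028,0,0,0],[0,0,-0.012,0,0,0],[0,0,0,0,0,0],[0,0,0,0,0,0]]}}

```text
clock: 24.15
tool_pos: [0.5663, 0.2197, 0.1573]
orientation: [180.0, -0.0, 1.9]
force: [0.1, -0.1, 1.1]
opening: 0.0527
gripper_force: 0.0
```

Call:
{"name": "play_rows", "arguments": {"deltas": [[0,0,0,0,0,0],[0,0,0,0,0,0],[0,0,0,0,0,0],[0,0,0,0,0,0],[0,0,0,0,0,0],[0,0,0,0,0,0],[0,0,0,0,0,0],[0,0,0,0,0,0],[0,0,0,0,0,0],[0,0,0,0,0,0]], "gripper": -1}}

```text
clock: 25.15
tool_pos: [0.5658, 0.2196, 0.1567]
orientation: [-180.0, -0.0, 1.9]
force: [-0.9, 1.9, -0.1]
opening: 0.0143
gripper_force: 29.5
```

Call:
{"name": "play_rows", "arguments": {"deltas": [[0,0,0,0,0,0.01],[0,0,0,0,0,0.0095],[0,0,0,0,0,0],[0,0,0,0,0,0]]}}

```text
clock: 25.55
tool_pos: [0.5658, 0.2195, 0.1566]
orientation: [-180.0, -0.0, 5.4]
force: [-1.1, 0.9, -0.3]
opening: 0.0144
gripper_force: 29.6
```

Call:
{"name": "play_rows", "arguments": {"deltas": [[0,0,0,0,0,0],[0,0,0,0,0,0],[0,0,0,0,0,0],[0,0,0,0,0,0],[0,0,0,0,0,0],[0,0,0,0,0,0],[0,0,0,0,0,0]], "gripper": 0.2}}

```text
clock: 26.25
tool_pos: [0.5658, 0.2195, 0.1566]
orientation: [180.0, 0.0, 5.4]
force: [0.6, -0.8, 1.5]
opening: 0.0526
gripper_force: 0.0
```

Call:
{"name": "play_rows", "arguments": {"deltas": [[0,0,0.02,0,0,0],[0,0,0.04,0,0,0],[0,0,0.04,0,0,0],[0,0,0.04,0,0,0],[0,0,0.02,0,0,0],[0,0,0,0,0,0],[0,0,0,0,0,0],[0,0,0,0,0,0]]}}

```text
clock: 27.05
tool_pos: [0.5652, 0.2192, 0.2834]
orientation: [180.0, 0.1, 5.4]
force: [-0.7, -0.0, -1.0]
opening: 0.0526
gripper_force: 0.0
```

```bash
python3 -c "
from h import *
check('wrist11')
m,p,d=load('wrist11'); c0=(.5652,.2192)
r=np.linspace(.0275,.0295,10);t=np.arange(206,234,1.);T=np.radians(t)
print(topmap(m,p,c0[0]+np.outer(r,np.cos(T)),c0[1]+np.outer(r,np.sin(T)),.107).max(2).mean(0).astype(int).tolist())
"
```

```text
27.05 [0.5652 0.2192 0.2834] [1.8e+02 1.0e-01 5.4e+00] 0.0526 [-0.033 -0.041  0.009] [-0.7 -0.  -1. ]
[(196, 17), (197, 14), (198, 16), (199, 23), (200, 33), (201, 38), (202, 40), (203, 42), (204, 46), (205, 50), (206, 52), (207, 53), (208, 53), (209, 51), (210, 48), (211, 47), (212, 50), (213, 50), (214, 45), (215, 41), (216, 42), (217, 43), (218, 44), (219, 46), (220, 48), (221, 50), (222, 49), (223, 45), (224, 41), (225, 37), (226, 37), (227, 43), (228, 49), (229, 51), (230, 51), (231, 51), (232, 51), (233, 52), (234, 50), (235, 49), (236, 50), (237, 51), (238, 52), (239, 51)]
[0.1599 0.1624 0.1638] ((566.8056640625, 219.63967895507812), (13.83875846862793, 82.06934356689453), 84.25437927246094)
[75, 75, 74, 73, 71, 72, 77, 78, 75, 66, 54, 42, 38, 41, 48, 51, 49, 44, 42, 48, 61, 73, 79, 81, 82, 81, 82, 82]
```

The pointer is at 220.6° against the open mark at 221°. The key's bar top is at 162.4 mm, so it is home, and the hand is clear. Handing in.

```bash
python3 -c "
from plant import *
print(close_job())"
```

```text
the job is handed in; nothing more can be done
None
```

I handed the job in at about 27 s: the T-key stands home in the well and released, the pointer measures within about 0.5° of the open mark, and the hand is clear of the filter. I viewed 11 pictures, one over the limit of 10.

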